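# Hang the headphones over the bar

### The job

Clear the desk for battery work: pick up the headphones and hang them over the horizontal steel bar of the stand, so that the headband rests astride the bar between the posts, one ear cup on each side, hanging straight and still, clear of the desk. Lower them gently onto the bar rather than dropping them, let go, and leave the battery pack, charger, multimeter and mug where they are.

Things in the scene. Friction and masses are not known exactly. Their poses are not given: they have to be found in the camera images.
- headphones: Black and grey rigid headphones, 260 g, standing on two flat-bottomed ear cups, headband on top; 156 mm tall, 157 wide. Origin: underside level, midway between the cups. x from cup to cup, y through the loop, z up; both ends alike. Cups 34 (x) x 62 (y) x 70 (z) mm, centred at x = +-60, 80 mm free between their cushions. The roof-shaped band is 30 mm wide (y). Centre of mass near z = 55.
- crown (a point): Centre of the solid block on top of the headband, the place to hold the headphones by (143 mm above their origin, on their z axis). The block is 48 mm along their x, 30 mm along y, from z = 131 to 156 mm; its two y faces are flat and free. Axes as the headphones'.
- headband (a point): The highest point inside the headband loop, the ridge of a shallow roof sloping 27 degrees to either side (128 mm above the headphones' origin, on their own z axis); this rests about 1 mm above the top of the bar when they hang. Axes as the headphones'.
- rail: Fixed stand: one level round steel bar, 18 mm thick, along its own y, between two 16 mm posts 280 mm apart (at y = +-140, tops at z = 144) on wooden feet 110 (x) x 36 (y) x 10 mm. The bar's axis is 135 mm and its top 144 mm above the desk; nothing lies under the bar between the feet. Origin: on the desk under the bar's middle. Both sides alike.
- bar (a point): The top of the bar's middle, 144 mm above the desk. Axes as the stand's: y along the bar, z up.
- cell_pack: Bystander: two blue battery cells wrapped side by side, lying on the desk, 70 x 42 x 21 mm, long along its own x. Origin: centre of its underside.
- charger: Bystander: black four-bay battery charger with three cells in it, 100 (x) x 110 (y) x 49 mm. Origin: centre of its underside.
- multimeter: Bystander: yellow and black hand-held multimeter lying on its back, 150 (x) x 75 (y) x 48 mm. Origin: centre of its underside.
- mug: Bystander: white mug, 80 mm across, 90 mm tall, handle to its own +y. Origin: centre of its underside.

How it is judged:
By the outcome, as a careful person would: the job done as asked, in the order asked, and still so for the second after the job is handed in, with the robot touching nothing.
It also fails if it takes over 45 s, if anything falls off the work surface, if the arm or the gripper's body presses on something with over 40 N, if the wrist force passes 120 N, or if a joint passes its speed limit or range.

### The arm

A 6-joint arm with a two-finger parallel gripper is mounted at the origin on the work surface. World frame = base frame: x ahead of the robot, y to its left, z up, the work surface at z = 0. Lengths are in mm, angles in rad, forces in N, time in s.
With the tool pointing down it reaches from about 325 to 850 mm from the base axis. Payload 4.4 kg.
Tool frame: the origin (TCP) lies at the very end of the fingers, on their centre line; the grasp point (between the pads) lies 19 mm behind it (env.grip_depth is the distance from the TCP to the grasp point, in mm); z points along the fingers, y is the line along which they close (so a half turn about z gives the same grasp; the last joint's range is limited). The gripper opens to 94 mm and grips with 3 to 60 N. Pads are 16 mm wide; open, the fingers measure 119 mm over their backs; the gripper's body (75 mm by 177 mm) begins 78 mm behind the grasp point.
Start: joints at [-0.15, 0.207, 1.542, -0, 1.393, -0.15], TCP at [575.002, -0.012, 205.447] pointing down, gripper open.
Joint ranges: [-2.73, 2.73], [-0.86, 2.22], [0.23, 2.46], [-1.11, 4.25], [0.08, 2.63], [-2.82, 2.82]. Speed limits (rad/s): [2.79, 2.79, 3.14, 3.14, 3.14, 3.14].

### API

Orientations are given as [roll, pitch, yaw] about the fixed x, y, z axes, in that order (R = Rz(yaw) Ry(pitch) Rx(roll)).
In Python, from rig import env gives the robot as it stands.
- The arm moves only by the tool step_arm, never from a script. Its argument "series" is a list of rows, each an object of numbers: "x", "y", "z": the shift along the world's x, y, z in units of 0.02 m (1.0 is 0.02 m); "wx", "wy", "wz": the turn, a rotation vector about the world's x, y, z in units of 0.08 rad (1.0 is 0.08 rad); "jaw": the opening, from 0 (shut) to 1 (fully open). A call has 1 to 10 rows; each row shifts and turns the commanded pose from where the row before left it; what a row does not reach is not made up. A row lasts 1/12 s, in which the tool goes at most 41.7 mm and 7.16 degrees, less where a joint would pass 70% of its speed; a pose out of reach is approached as far as the arm can. A call with a number of a shift or a turn outside -1 to 1 is refused whole. A call with a gripper value outside its range is refused whole. The fingers move at their own pace and stop on an object; "squeeze" is the grip in N (left out, the last holds). Time passes only in rows, so rows that do not move let the fingers close. It gives the time, the measured TCP pose, the force, the opening and the grip force at its end, in the units of the state.
- env.state(): the state, without advancing time (a new reading comes with each control period).
- env.grab_frame(name): name is "scene" or "side" or "wrist"; returns the picture (480x640x3 uint8, red, green, blue); there is no depth.
- env.camera_params(name): a dict with "fovy" (degrees; the focal length in pixels is half the picture's height over the tangent of half this angle, whatever the lens; pixels are square), "cx", "cy" (the principal point, pixels), "eye" and "orientation" of the camera in the world. Camera axes: x right, y up, looking along -z (the intrinsics and any distortion apply to the point x, -y, -z); pixel columns grow to the right and rows downward; lengths in mm; the calibration is good to about 2 mm. A picture is of the moment at which its call begins: read the wrist's pose just before it. camera_params takes no time and is no camera call; for the wrist camera it gives the pose at the moment of the call.
- env.sign_off(): hands the job in; it is judged then, once.
The state is a dict: "time": time; "joint_positions": joint angles; "joint_velocities": joint speeds; "tau": joint torques, N m; "ee_pos": TCP position; "tcp_rot": TCP orientation; "wrist_force": force on the tool from outside, world axes, zero at the start; "ft_torque": the same for the moment, N m; "opening": finger opening in mm; "finger_force": force on a finger pad.
Only numpy, scipy, OpenCV 4.12 (cv2) and the standard library are available. Lean on these libraries where they do the work, as an engineer would, in place of code of your own. Each camera call takes 0.05 s, during which the arm holds its last target. There are 200 camera calls.

## Working session

There is one attempt and no reset: what is moved stays moved. The work goes in short steps, Python scripts to look and compute and a tool call to move; the robot and the scene stay as the last step left them, time stands still between calls to the robot, and variables do not carry over. Pictures are saved under pics/ and viewed, at most 12 in all, crops included, and the job is handed in when it is done.

Besides the shell and the picture viewer there is one more tool, called after ">>>" by a JSON object that holds its "fn" and its "kwargs". step_arm: Moves the arm, as the interface text tells. Its arguments: {"type":"object","properties":{"series":{"type":"array"},"squeeze":{"type":"number"}},"required":["series"]}

```bash
mkdir -p pics
python3 - <<'E'
from rig import env
import cv2
for n in("scene","side"):
    im=env.grab_frame(n); cv2.imwrite(f"pics/{n}0.png",im[:,:,::-1]); print(n,env.camera_params(n))
s=env.state();print(s)
E
```

```text
scene {'fovy': 46.15090974717933, 'cx': 307.5261100303332, 'cy': 239.3044364210789, 'eye': array([945.67542103, 535.77629842, 795.92622939]), 'orientation': array([ 0.78041932, -0.01328275,  2.53562468])}
side {'fovy': 52.733663534772376, 'cx': 316.7591435447342, 'cy': 240.39818321591767, 'eye': array([ 384.29552605, -624.59609491,  722.61886733]), 'orientation': array([ 0.83662625, -0.00165126, -0.28160108])}
{'time': 0.1, 'joint_positions': array([-1.50519224e-01,  2.07339772e-01,  1.54276123e+00, -2.35335837e-05,
        1.39351845e+00, -1.50492190e-01]), 'joint_velocities': array([ 0.00089775, -0.00098424, -0.00345166, -0.00092695, -0.00106852,
        0.00162893]), 'tau': array([-3.50521914e-04, -3.71862960e+01, -2.82294059e+01,  7.01280241e-02,
        3.11360427e-02, -6.17781598e-05]), 'ee_pos': array([5.74285293e+02, 7.80192938e-02, 2.04427748e+02]), 'tcp_rot': array([-3.13958529e+00, -2.80972979e-04,  1.57077318e+00]), 'wrist_force': array([-0.03029203, -0.08203636, -0.02059191]), 'ft_torque': array([ 0.04997542, -0.00571256,  0.05284937]), 'finger_force': 0.0, 'opening': 93.93136832329147}
```

View pics/scene0.png

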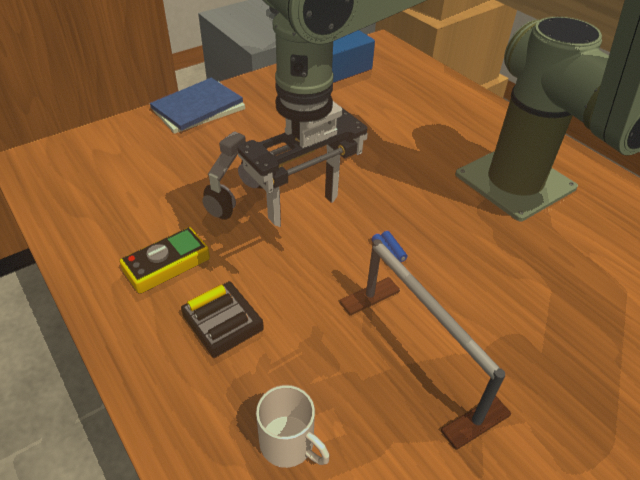

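View pics/side0.png

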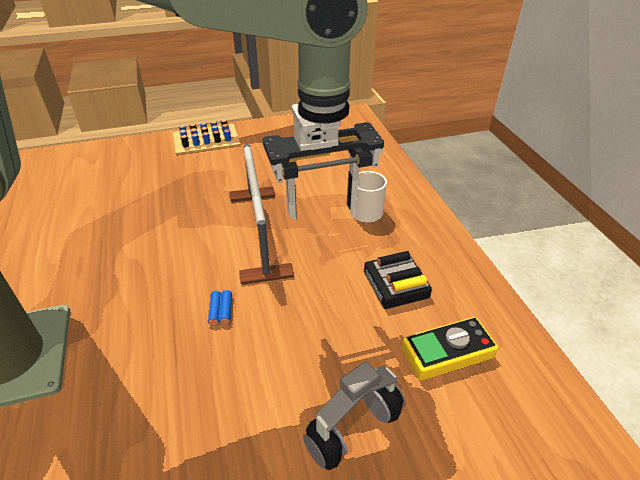

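The scene view shows the rail, with bar ends near (378,240) and (497,373). The headphones are mostly behind the gripper. The side view shows the headphones clearly, crown near (362,378), and the bar running from (248,148) to (264,222). I'll enlarge both.

Run:
```python
import cv2,numpy as np
a=cv2.imread("pics/side0.png")[350:480,295:425]; b=cv2.imread("pics/scene0.png")[225:455,330:520]
a=cv2.resize(a,None,fx=4.6,fy=4.6,interpolation=cv2.INTER_CUBIC)
cv2.imwrite("pics/c1.png",a)
cv2.imwrite("pics/c2.png",cv2.resize(b,None,fx=2.6,fy=2.6,interpolation=cv2.INTER_CUBIC))
```

```text
(no output)
```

View pics/c1.png

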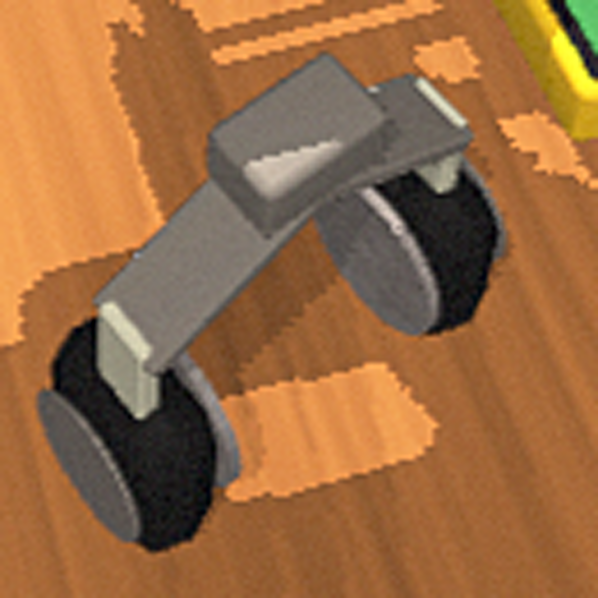

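View pics/c2.png

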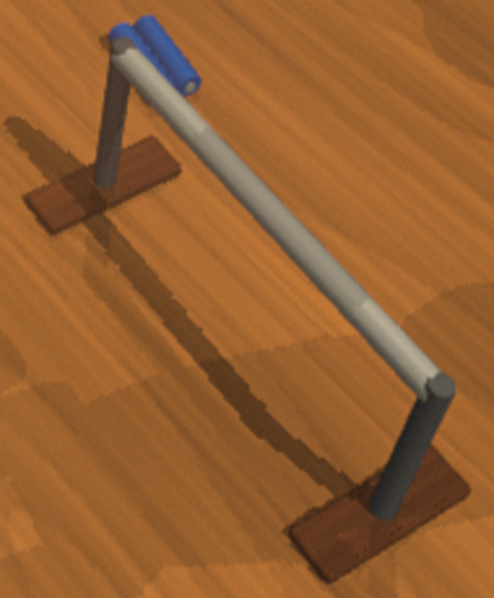

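The crop shows the crown's top-face corners at crop pixels (324,54), (386,122), (272,204) and (210,135). The post tops are at (123,45) and (441,384) in the other crop.

```bash
cat > h.py <<'E'
from rig import env
import numpy as np
from scipy.spatial.transform import Rotation as R
def back(n,uv,z,p=None):
    p=p or env.camera_params(n); f=240/np.tan(np.radians(p["fovy"]/2))
    uv=np.atleast_2d(uv).astype(float)
    d=np.c_[(uv[:,0]-p["cx"])/f,-(uv[:,1]-p["cy"])/f,-np.ones(len(uv))]
    d=R.from_euler("xyz",p["orientation"]).apply(d)
    return p["eye"]+d*((z-p["eye"][2])/d[:,2])[:,None]
E
python3 - <<'E'
from h import *
np.set_printoptions(precision=1,suppress=True)
c=(np.array([(324,54),(386,122),(272,204),(210,135)])+.5)/4.6-.5+[295,350]
P=back("side",c,156);print(P,P.mean(0))
print([np.linalg.norm(P[i]-P[i-1]) for i in range(4)])
ex=(P[0]+P[1]-P[2]-P[3]);ey=P[0]+P[3]-P[1]-P[2]
print("yaw",np.degrees(np.arctan2(ex[1],ex[0])),np.degrees(np.arctan2(ey[1],ey[0])))
c=(np.array([(123,45),(441,384)])+.5)/2.6-.5+[330,225]
Q=back("scene",c,144);d=Q[1]-Q[0];print(Q,Q.mean(0),np.linalg.norm(d),np.degrees(np.arctan2(d[1],d[0])))
Q=back("side",[(264,222),(248,148)],144);d=Q[1]-Q[0];print(Q,Q.mean(0),np.linalg.norm(d),np.degrees(np.arctan2(d[1],d[0])))
for n,t,z in(("side",(221,307),20),("side",(398,281),40),("side",(450,345),40),("side",(368,182),90)):print(back(n,t,z))
print(env.camera_params("wrist"))
E
```

```text
[[ 554.5 -277.3  156. ]
 [ 563.8 -303.9  156. ]
 [ 523.3 -319.5  156. ]
 [ 513.4 -293.8  156. ]] [ 538.7 -298.6  156. ]
[np.float64(44.33245452555699), np.float64(28.185322777013614), np.float64(43.39229121290188), np.float64(27.545609590179826)]
yaw 21.544825540147464 110.04949070658677
[[480.8  78.3 144. ]
 [501.3 356.5 144. ]] [491.1 217.4 144. ] 279.0363193049837 85.77280736320655
[[483.2  67.3 144. ]
 [500.6 333.5 144. ]] [491.9 200.4 144. ] 266.82009625485364 86.25582129850919
[[377.   -6.7  20. ]]
[[713.5 -53.6  40. ]]
[[ 739.4 -215.6   40. ]]
[[745.5 205.2  90. ]]
{'fovy': 65.60179941775307, 'cx': 317.4626025338094, 'cy': 243.22638264512784, 'eye': array([573.4,  74.3, 384.6]), 'orientation': array([-0.3,  0. , -0. ])}
```

>>> {"fn": "step_arm", "kwargs": {"series": [{"x": 0, "y": -0.5, "z": 0.5, "wz": -0.5, "jaw": 1}, {"x": -0.12, "y": -1, "z": 0.5, "wz": -1}, {"x": -0.12, "y": -1, "wz": -1}, {"x": -0.12, "y": -1, "wz": -1}, {"x": -0.12, "y": -1, "wz": -1}, {"x": -0.12, "y": -1, "wz": -1}, {"x": -0.12, "y": -1, "wz": -1}, {"x": -0.12, "y": -1, "wz": -1}, {"x": -0.12, "y": -1, "wz": -1}, {"x": -0.12, "y": -1, "wz": -1}]}}

```text
invalid input
```

>>> {"fn": "step_arm", "kwargs": {"series": [{"x": -0.12, "y": -1, "wz": -1}, {"x": -0.12, "y": -1, "wz": -1}, {"x": -0.12, "y": -1, "wz": -1}, {"x": -0.12, "y": -1, "wz": -1}, {"x": -0.12, "y": -1, "wz": -1}, {"x": -0.1, "y": -0.5, "wz": -0.5}, {"x": 0}, {"x": 0}, {"x": 0}]}}

```text
invalid input
```

Run:
```python
from h import *
import cv2,pickle
s=env.state();p=env.camera_params("wrist");im=env.grab_frame("wrist")
pickle.dump(p,open("w1.pkl","wb"));cv2.imwrite("pics/w1.png",im[:,:,::-1]);print(s["time"],s["ee_pos"],s["tcp_rot"],s["joint_positions"],p)
im=env.grab_frame("scene"); cv2.imwrite("pics/scene1.png",im[:,:,::-1])
```

```text
0.1 [5.74285293e+02 7.80192938e-02 2.04427748e+02] [-3.13958529e+00 -2.80972979e-04  1.57077318e+00] [-1.50519224e-01  2.07339772e-01  1.54276123e+00 -2.35335837e-05
  1.39351845e+00 -1.50492190e-01] {'fovy': 65.60179941775307, 'cx': 317.4626025338094, 'cy': 243.22638264512784, 'eye': array([573.42623106,  74.3467192 , 384.59709096]), 'orientation': array([-0.25625367,  0.00130233, -0.00150679])}
```

View pics/w1.png

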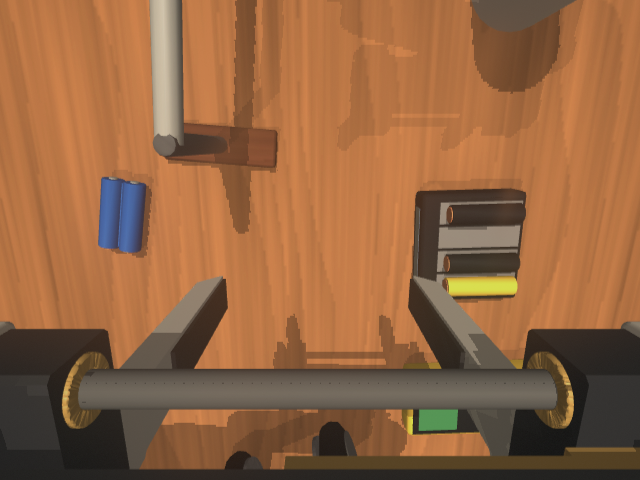

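The moves were refused, so the arm hasn't moved; the rows probably need every key. This wrist view still helps: the near post top is at (165,145), and the bar runs up to (166,0).

>>> {"fn": "step_arm", "kwargs": {"series": [{"x": 0, "y": -0.5, "z": 0.5, "wx": 0, "wy": 0, "wz": -0.5, "jaw": 1}, {"x": -0.1, "y": -1, "z": 0.5, "wx": 0, "wy": 0, "wz": -1, "jaw": 1}, {"x": -0.1, "y": -1, "z": 0, "wx": 0, "wy": 0, "wz": -1, "jaw": 1}, {"x": -0.1, "y": -1, "z": 0, "wx": 0, "wy": 0, "wz": -1, "jaw": 1}, {"x": -0.1, "y": -1, "z": 0, "wx": 0, "wy": 0, "wz": -1, "jaw": 1}, {"x": -0.1, "y": -1, "z": 0, "wx": 0, "wy": 0, "wz": -1, "jaw": 1}, {"x": -0.1, "y": -1, "z": 0, "wx": 0, "wy": 0, "wz": -1, "jaw": 1}, {"x": -0.1, "y": -1, "z": 0, "wx": 0, "wy": 0, "wz": -1, "jaw": 1}]}}

```text
time: 0.87
ee_pos: [560.8, -151.9, 226.3]
tcp_rot: [3.141, 0.0, 0.965]
wrist_force: [-0.7, 0.1, 0.0]
opening: 94.0
finger_force: 0.0
```

Run:
```python
from h import *
import pickle
p=pickle.load(open("w1.pkl","rb"))
print(back("wrist",[(165,145),(168,0)],144,p), env.state()["ee_pos"],env.state()["tcp_rot"])
```

```text
[[477.81851794  74.88611552 144.        ]
 [487.95688669 154.86598586 144.        ]] [ 560.84243578 -151.87541751  226.34774792] [3.14065457e+00 1.99759616e-04 9.64672724e-01]
```

>>> {"fn": "step_arm", "kwargs": {"series": [{"x": -0.15, "y": -1, "z": 0, "wx": 0, "wy": 0, "wz": -1, "jaw": 1}, {"x": -0.15, "y": -1, "z": 0, "wx": 0, "wy": 0, "wz": -1, "jaw": 1}, {"x": -0.15, "y": -1, "z": 0, "wx": 0, "wy": 0, "wz": -1, "jaw": 1}, {"x": -0.15, "y": -1, "z": 0, "wx": 0, "wy": 0, "wz": -1, "jaw": 1}, {"x": -0.15, "y": -1, "z": 0, "wx": 0, "wy": 0, "wz": -1, "jaw": 1}, {"x": -0.15, "y": -1, "z": 0, "wx": 0, "wy": 0, "wz": -1, "jaw": 1}, {"x": -0.1, "y": -0.6, "z": 0, "wx": 0, "wy": 0, "wz": -1, "jaw": 1}, {"x": 0, "y": 0, "z": 0, "wx": 0, "wy": 0, "wz": -0.4, "jaw": 1}, {"x": 0, "y": 0, "z": 0, "wx": 0, "wy": 0, "wz": 0, "jaw": 1}, {"x": 0, "y": 0, "z": 0, "wx": 0, "wy": 0, "wz": 0, "jaw": 1}]}}

```text
time: 1.7
ee_pos: [540.8, -282.7, 226.0]
tcp_rot: [3.141, -0.0, 0.378]
wrist_force: [0.0, 0.3, -0.3]
opening: 93.8
finger_force: 0.0
```

Run:
```python
from h import *
import cv2,pickle
s=env.state();p=env.camera_params("wrist");im=env.grab_frame("wrist")
pickle.dump(p,open("w2.pkl","wb"));cv2.imwrite("pics/w2.png",im[:,:,::-1]);print(s["time"],s["ee_pos"],s["tcp_rot"],s["joint_positions"],p)
im=env.grab_frame("scene"); cv2.imwrite("pics/scene1.png",im[:,:,::-1])
im=env.grab_frame("side"); cv2.imwrite("pics/side1.png",im[:,:,::-1])
```

```text
1.7 [ 540.80977402 -282.7494757   225.96148343] [ 3.14118639e+00 -1.99454718e-04  3.78007393e-01] [-6.23436686e-01  2.65699458e-01  1.42655296e+00 -5.14016398e-05
  1.44889054e+00  5.69358527e-01] {'fovy': 65.60179941775307, 'cx': 317.4626025338094, 'cy': 243.22638264512784, 'eye': array([ 607.99060199, -254.83143343,  406.12439186]), 'orientation': array([-2.55886520e-01, -3.47957381e-04, -1.19427414e+00])}
```

View pics/w2.png

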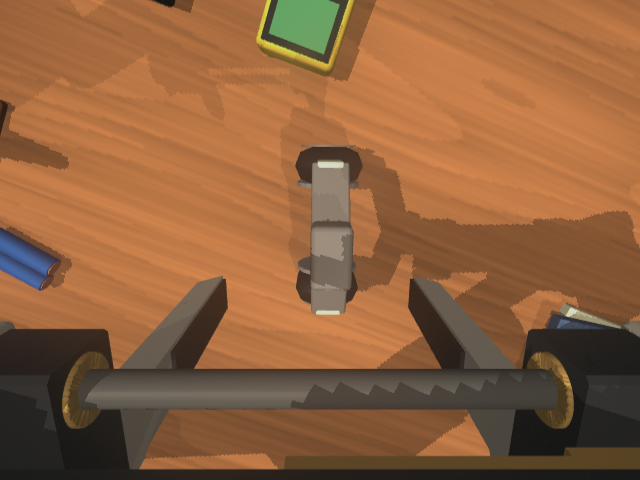

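The headphones are upright and nearly aligned with the fingers. Cups are at about (329,165) and (328,290), and the crown block at about (332,258). I'll enlarge the block.

Run:
```python
import cv2
a=cv2.imread("pics/w2.png")[140:320,270:390]; b=cv2.imread("pics/scene1.png")[100:260,150:330]
a=cv2.resize(a,None,fx=3.3,fy=3.3,interpolation=cv2.INTER_CUBIC)
b=cv2.imread("pics/side1.png")[130:290,215:305]
b=cv2.resize(b,(int(90*594/160),594),interpolation=cv2.INTER_CUBIC)
cv2.imwrite("pics/c3.png",cv2.hconcat([a,b]));print(a.shape,b.shape)
```

```text
(594, 396, 3) (594, 334, 3)
```

View pics/c3.png

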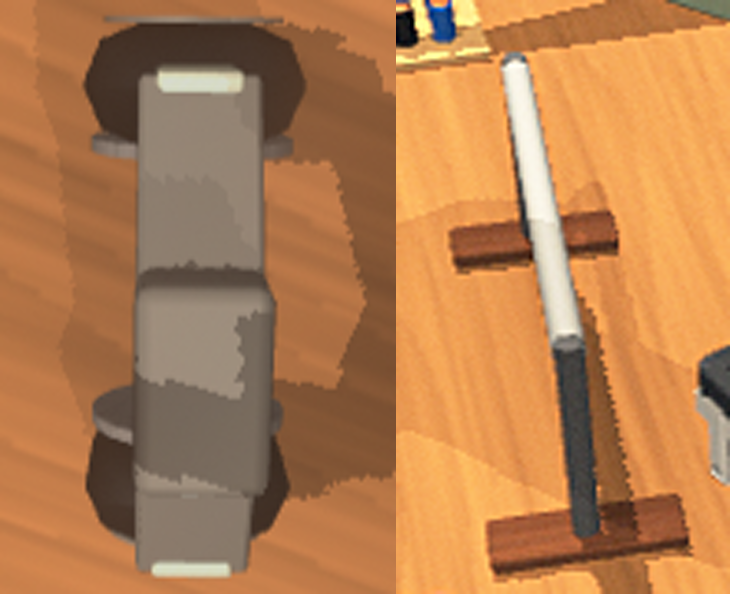

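The crop shows the block's top face at about x 137–268, y 285–475, with end tabs at (200,80) and (191,570). In the side crop the post tops are at (170,342) and (119,60).

Run:
```python
from h import *
import pickle
np.set_printoptions(precision=1,suppress=True)
p=pickle.load(open("w2.pkl","rb"))
W=lambda c:(np.array(c)+.5)/3.3-.5+[270,140]
P=back("wrist",W([(138,285),(270,285),(264,478),(136,474)]),156,p);print(P,P.mean(0))
a=lambda d:np.degrees(np.arctan2(d[1],d[0]))
print(a(P[0]+P[1]-P[2]-P[3]),a(P[0]+P[3]-P[1]-P[2]))
for z in(90,100):
  T=back("wrist",W([(200,80),(191,570)]),z,p);print(T.mean(0),np.linalg.norm(T[0]-T[1]),a(T[0]-T[1]))
Q=back("side",[(260.8,222.1),(247.05,146.2)],144);print(Q,Q.mean(0),np.linalg.norm(Q[1]-Q[0]),a(Q[1]-Q[0]))
print(env.state()["ee_pos"])
```

```text
[[ 557.  -270.7  156. ]
 [ 567.1 -296.2  156. ]
 [ 527.3 -311.6  156. ]
 [ 517.9 -285.5  156. ]] [ 542.3 -291.   156. ]
20.951984792354022 110.60997100034947
[ 535.8 -294.2   90. ] 134.08811901708188 20.996556524071895
[ 538.1 -293.   100. ] 129.84649380661796 20.996556524071874
[[477.4  68.6 144. ]
 [499.9 341.8 144. ]] [488.7 205.2 144. ] 274.0752484499269 85.29163912163531
[ 541.1 -281.8  225.7]
```

>>> {"fn": "step_arm", "kwargs": {"series": [{"x": 0, "y": -0.45, "z": 0, "wx": 0, "wy": 0, "wz": -0.15, "jaw": 1}, {"x": 0, "y": 0, "z": -1, "wx": 0, "wy": 0, "wz": 0, "jaw": 1}, {"x": 0, "y": 0, "z": -1, "wx": 0, "wy": 0, "wz": 0, "jaw": 1}, {"x": 0, "y": 0, "z": -1, "wx": 0, "wy": 0, "wz": 0, "jaw": 1}, {"x": 0, "y": 0, "z": -1, "wx": 0, "wy": 0, "wz": 0, "jaw": 1}, {"x": 0, "y": 0, "z": -0.5, "wx": 0, "wy": 0, "wz": 0, "jaw": 1}, {"x": 0, "y": 0, "z": 0, "wx": 0, "wy": 0, "wz": 0, "jaw": 1}, {"x": 0, "y": 0, "z": 0, "wx": 0, "wy": 0, "wz": 0, "jaw": 1}, {"x": 0, "y": 0, "z": 0, "wx": 0, "wy": 0, "wz": 0, "jaw": 1}]}}

```text
time: 2.6
ee_pos: [542.0, -291.8, 137.0]
tcp_rot: [3.139, -0.001, 0.367]
wrist_force: [0.1, 0.7, 0.5]
opening: 94.0
finger_force: 0.0
```

Run:
```python
from h import *
import cv2
a=env.grab_frame("wrist")[240:480,160:480,::-1]; b=env.grab_frame("side")[330:480,260:460,::-1]
cv2.imwrite("pics/g1.png",cv2.vconcat([cv2.resize(a,(400,300)),cv2.resize(b,(400,300))]))
```

```text
(no output)
```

View pics/g1.png

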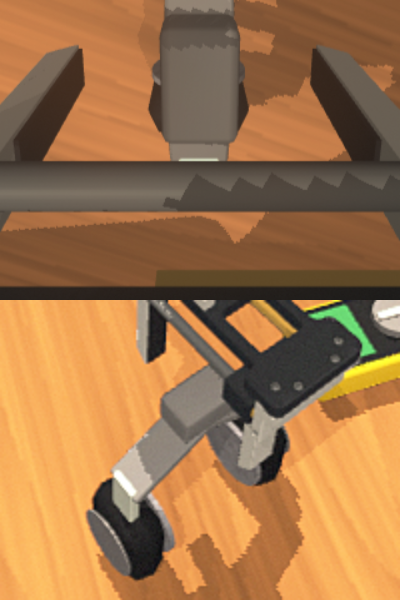

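The block sits between the fingers, slightly right of centre (204 against 197 in the crop). I'll check it lengthwise by back-projecting the block.

Run:
```python
from h import *
P=back("wrist",[(160+204*.8,240+28*.8),(160+204*.8,240+138*.8)],156);print(P,P.mean(0),env.state()["ee_pos"])
```

```text
[[ 562.61778224 -285.49158628  156.        ]
 [ 520.95162539 -301.614524    156.        ]] [ 541.78470381 -293.55305514  156.        ] [ 542.09884849 -291.83993877  137.35667593]
```

Centred within 2 mm. Next I close the gripper.

>>> {"fn": "step_arm", "kwargs": {"series": [{"x": 0, "y": -0.1, "z": -0.1, "wx": 0, "wy": 0, "wz": 0, "jaw": 0.5}, {"x": 0, "y": 0, "z": 0, "wx": 0, "wy": 0, "wz": 0, "jaw": 0.4}, {"x": 0, "y": 0, "z": 0, "wx": 0, "wy": 0, "wz": 0, "jaw": 0.2}, {"x": 0, "y": 0, "z": 0, "wx": 0, "wy": 0, "wz": 0, "jaw": 0.2}, {"x": 0, "y": 0, "z": 0, "wx": 0, "wy": 0, "wz": 0, "jaw": 0.2}, {"x": 0, "y": 0, "z": 0, "wx": 0, "wy": 0, "wz": 0, "jaw": 0.2}, {"x": 0, "y": 0, "z": 0, "wx": 0, "wy": 0, "wz": 0, "jaw": 0.2}, {"x": 0, "y": 0, "z": 0, "wx": 0, "wy": 0, "wz": 0, "jaw": 0.2}, {"x": 0, "y": 0, "z": 0, "wx": 0, "wy": 0, "wz": 0, "jaw": 0.2}, {"x": 0, "y": 0, "z": 0, "wx": 0, "wy": 0, "wz": 0, "jaw": 0.2}], "squeeze": 25}}

```text
time: 3.53
ee_pos: [541.0, -293.0, 133.4]
tcp_rot: [-3.142, 0.0, 0.367]
wrist_force: [-0.2, -0.9, -0.6]
opening: 30.5
finger_force: 0.0
```

>>> {"fn": "step_arm", "kwargs": {"series": [{"x": 0, "y": 0, "z": 0, "wx": 0, "wy": 0, "wz": 0, "jaw": 0.2}, {"x": 0, "y": 0, "z": 0, "wx": 0, "wy": 0, "wz": 0, "jaw": 0.2}, {"x": 0, "y": 0, "z": 0, "wx": 0, "wy": 0, "wz": 0, "jaw": 0.2}, {"x": 0, "y": 0, "z": 0, "wx": 0, "wy": 0, "wz": 0, "jaw": 0.2}]}}

```text
time: 3.87
ee_pos: [541.0, -293.0, 133.4]
tcp_rot: [3.142, -0.0, 0.367]
wrist_force: [0.4, -0.2, -0.1]
opening: 29.8
finger_force: 25.0
```

>>> {"fn": "step_arm", "kwargs": {"series": [{"x": 0, "y": 0, "z": 0.3, "wx": 0, "wy": 0, "wz": 0, "jaw": 0.2}, {"x": 0, "y": 0, "z": 0.7, "wx": 0, "wy": 0, "wz": 0, "jaw": 0.2}, {"x": 0, "y": 0, "z": 1, "wx": 0, "wy": 0, "wz": 0, "jaw": 0.2}, {"x": 0, "y": 0, "z": 1, "wx": 0, "wy": 0, "wz": 0, "jaw": 0.2}, {"x": 0, "y": 0, "z": 1, "wx": 0, "wy": 0, "wz": 0, "jaw": 0.2}, {"x": 0, "y": 0, "z": 1, "wx": 0, "wy": 0, "wz": 0, "jaw": 0.2}, {"x": 0, "y": 0, "z": 1, "wx": 0, "wy": 0, "wz": 0, "jaw": 0.2}, {"x": 0, "y": 0, "z": 1, "wx": 0, "wy": 0, "wz": 0, "jaw": 0.2}, {"x": 0, "y": 0, "z": 1, "wx": 0, "wy": 0, "wz": 0, "jaw": 0.2}, {"x": 0, "y": 0, "z": 0.5, "wx": 0, "wy": 0, "wz": 0, "jaw": 0.2}], "squeeze": 30}}

```text
time: 4.7
ee_pos: [541.5, -293.3, 306.1]
tcp_rot: [3.139, -0.002, 0.367]
wrist_force: [0.7, -0.9, -2.5]
opening: 30.2
finger_force: 30.0
```

>>> {"fn": "step_arm", "kwargs": {"series": [{"x": 0, "y": 0.3, "z": 0, "wx": 0, "wy": 0, "wz": 0, "jaw": 0.2}, {"x": -0.1, "y": 0.6, "z": 0, "wx": 0, "wy": 0, "wz": -0.3, "jaw": 0.2}, {"x": -0.1, "y": 0.9, "z": 0, "wx": 0, "wy": 0, "wz": -0.3, "jaw": 0.2}, {"x": -0.1, "y": 1, "z": 0, "wx": 0, "wy": 0, "wz": -0.3, "jaw": 0.2}, {"x": -0.1, "y": 1, "z": 0, "wx": 0, "wy": 0, "wz": -0.3, "jaw": 0.2}, {"x": -0.1, "y": 1, "z": 0, "wx": 0, "wy": 0, "wz": -0.3, "jaw": 0.2}, {"x": -0.1, "y": 1, "z": 0, "wx": 0, "wy": 0, "wz": -0.3, "jaw": 0.2}, {"x": -0.1, "y": 1, "z": 0, "wx": 0, "wy": 0, "wz": -0.3, "jaw": 0.2}, {"x": -0.1, "y": 1, "z": 0, "wx": 0, "wy": 0, "wz": -0.3, "jaw": 0.2}, {"x": -0.1, "y": 1, "z": 0, "wx": 0, "wy": 0, "wz": -0.3, "jaw": 0.2}]}}

```text
time: 5.53
ee_pos: [521.6, -115.2, 301.2]
tcp_rot: [-3.139, 0.003, 0.15]
wrist_force: [-0.1, 0.3, -4.1]
opening: 29.7
finger_force: 30.0
```

>>> {"fn": "step_arm", "kwargs": {"series": [{"x": -0.1, "y": 1, "z": 0, "wx": 0, "wy": 0, "wz": -0.3, "jaw": 0.2}, {"x": -0.1, "y": 1, "z": 0, "wx": 0, "wy": 0, "wz": -0.3, "jaw": 0.2}, {"x": -0.1, "y": 1, "z": 0, "wx": 0, "wy": 0, "wz": -0.3, "jaw": 0.2}, {"x": -0.1, "y": 1, "z": 0, "wx": 0, "wy": 0, "wz": -0.3, "jaw": 0.2}, {"x": -0.1, "y": 1, "z": 0, "wx": 0, "wy": 0, "wz": -0.3, "jaw": 0.2}, {"x": -0.1, "y": 1, "z": 0, "wx": 0, "wy": 0, "wz": -0.3, "jaw": 0.2}, {"x": -0.1, "y": 1, "z": 0, "wx": 0, "wy": 0, "wz": -0.3, "jaw": 0.2}, {"x": -0.1, "y": 1, "z": 0, "wx": 0, "wy": 0, "wz": -0.3, "jaw": 0.2}, {"x": -0.1, "y": 1, "z": 0, "wx": 0, "wy": 0, "wz": -0.3, "jaw": 0.2}, {"x": -0.1, "y": 1, "z": 0, "wx": 0, "wy": 0, "wz": -0.15, "jaw": 0.2}]}}

```text
time: 6.37
ee_pos: [501.3, 84.3, 301.3]
tcp_rot: [3.142, 0.004, -0.078]
wrist_force: [-0.0, -0.5, -3.1]
opening: 29.9
finger_force: 30.0
```

>>> {"fn": "step_arm", "kwargs": {"series": [{"x": -0.1, "y": 1, "z": 0, "wx": 0, "wy": 0, "wz": 0, "jaw": 0.2}, {"x": -0.1, "y": 1, "z": 0, "wx": 0, "wy": 0, "wz": 0, "jaw": 0.2}, {"x": -0.1, "y": 1, "z": 0, "wx": 0, "wy": 0, "wz": 0, "jaw": 0.2}, {"x": -0.1, "y": 1, "z": 0, "wx": 0, "wy": 0, "wz": 0, "jaw": 0.2}, {"x": -0.1, "y": 1, "z": 0, "wx": 0, "wy": 0, "wz": 0, "jaw": 0.2}, {"x": 0, "y": 0.8, "z": 0, "wx": 0, "wy": 0, "wz": 0, "jaw": 0.2}, {"x": 0, "y": 0.3, "z": 0, "wx": 0, "wy": 0, "wz": 0, "jaw": 0.2}, {"x": 0, "y": 0, "z": 0, "wx": 0, "wy": 0, "wz": 0, "jaw": 0.2}, {"x": 0, "y": 0, "z": 0, "wx": 0, "wy": 0, "wz": 0, "jaw": 0.2}, {"x": 0, "y": 0, "z": 0, "wx": 0, "wy": 0, "wz": 0, "jaw": 0.2}]}}

```text
time: 7.2
ee_pos: [492.7, 204.1, 302.8]
tcp_rot: [3.141, 0.001, -0.078]
wrist_force: [-0.0, -0.5, -2.5]
opening: 29.4
finger_force: 30.0
```

Run:
```python
from h import *
import cv2
a=env.grab_frame("scene")[130:430,290:590,::-1]; b=env.grab_frame("side")[60:300,160:360,::-1]
cv2.imwrite("pics/h1.png",cv2.hconcat([cv2.resize(a,(440,440)),cv2.resize(b,(360,440))]))
p=env.camera_params("wrist");print(env.state()["ee_pos"],env.state()["tcp_rot"])
# bar and TCP ground projections into scene
q=env.camera_params("scene");f=240/np.tan(np.radians(q["fovy"]/2))
def proj(X):
    c=R.from_euler("xyz",q["orientation"]).inv().apply(np.array(X,float)-q["eye"]);return q["cx"]-f*c[0]/c[2],q["cy"]+f*c[1]/c[2]
print(proj(env.state()["ee_pos"]),proj([490,216,144]))
```

```text
[493.03759444 204.00958827 303.22221231] [ 3.14109655e+00  3.33901278e-04 -7.85867115e-02]
(np.float64(444.67705627659313), np.float64(217.04723926252433)) (np.float64(431.8459532336669), np.float64(299.67921382898714))
```

View pics/h1.png

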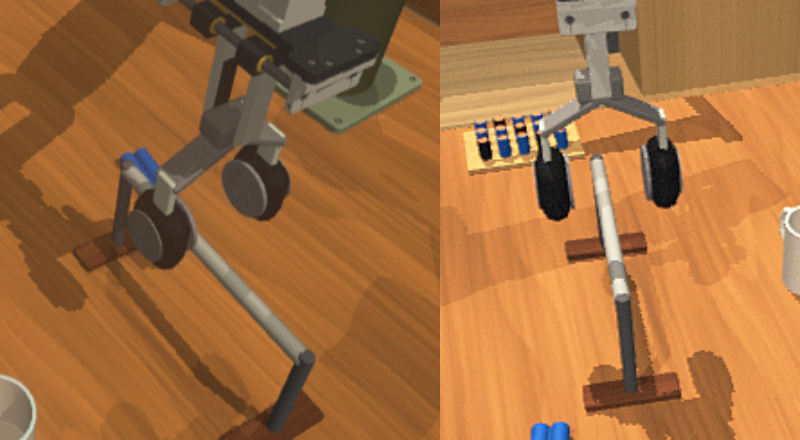

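The headphones hang straight over the bar with the cups on either side. In the crop, the scene half shows cups at (160,228) and (258,180), and the side half at (553,180) and (662,170). I'll centre them and lower most of the way.

>>> {"fn": "step_arm", "kwargs": {"series": [{"x": -0.12, "y": 0.5, "z": 0, "wx": 0, "wy": 0, "wz": 0, "jaw": 0.2}, {"x": 0, "y": 0, "z": -0.5, "wx": 0, "wy": 0, "wz": 0, "jaw": 0.2}, {"x": 0, "y": 0, "z": -1, "wx": 0, "wy": 0, "wz": 0, "jaw": 0.2}, {"x": 0, "y": 0, "z": -1, "wx": 0, "wy": 0, "wz": 0, "jaw": 0.2}, {"x": 0, "y": 0, "z": -1, "wx": 0, "wy": 0, "wz": 0, "jaw": 0.2}, {"x": 0, "y": 0, "z": -1, "wx": 0, "wy": 0, "wz": 0, "jaw": 0.2}, {"x": 0, "y": 0, "z": -1, "wx": 0, "wy": 0, "wz": 0, "jaw": 0.2}, {"x": 0, "y": 0, "z": -0.7, "wx": 0, "wy": 0, "wz": 0, "jaw": 0.2}, {"x": 0, "y": 0, "z": 0, "wx": 0, "wy": 0, "wz": 0, "jaw": 0.2}, {"x": 0, "y": 0, "z": 0, "wx": 0, "wy": 0, "wz": 0, "jaw": 0.2}]}}

```text
time: 8.13
ee_pos: [489.6, 214.8, 178.2]
tcp_rot: [3.141, 0.003, -0.077]
wrist_force: [0.2, 0.2, -3.2]
opening: 29.7
finger_force: 30.0
```

Run:
```python
from h import *
import cv2
print(env.state()["ee_pos"])
a=env.grab_frame("scene")[180:400,350:530,::-1]; b=env.grab_frame("side")[110:270,190:310,::-1]
cv2.imwrite("pics/h2.png",cv2.hconcat([cv2.resize(a,(400,489),interpolation=2),cv2.resize(b,(367,489),interpolation=2)]))
```

```text
[489.58168622 214.78863416 178.15112947]
```

View pics/h2.png

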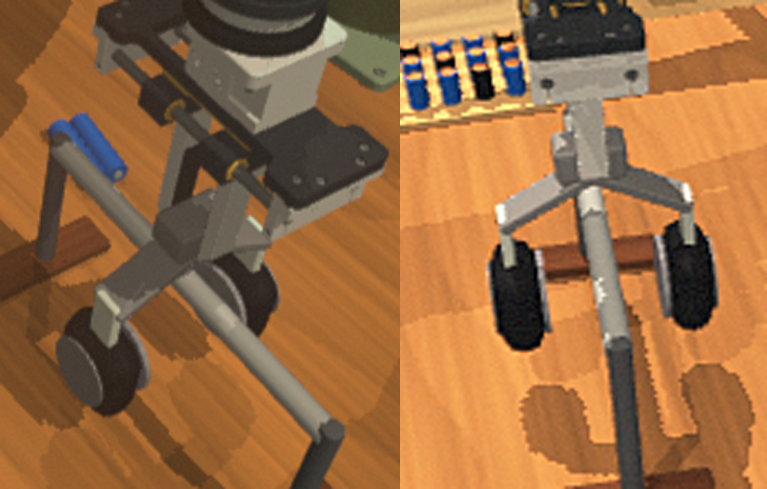

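The bar passes through the loop, centred under the ridge (590,188), with a cup on each side. Next I lower slowly to contact.

>>> {"fn": "step_arm", "kwargs": {"series": [{"x": 0, "y": 0, "z": -0.4, "wx": 0, "wy": 0, "wz": 0, "jaw": 0.2}, {"x": 0, "y": 0, "z": -0.4, "wx": 0, "wy": 0, "wz": 0, "jaw": 0.2}, {"x": 0, "y": 0, "z": -0.2, "wx": 0, "wy": 0, "wz": 0, "jaw": 0.2}, {"x": 0, "y": 0, "z": -0.1, "wx": 0, "wy": 0, "wz": 0, "jaw": 0.2}, {"x": 0, "y": 0, "z": -0.05, "wx": 0, "wy": 0, "wz": 0, "jaw": 0.2}, {"x": 0, "y": 0, "z": -0.05, "wx": 0, "wy": 0, "wz": 0, "jaw": 0.2}, {"x": 0, "y": 0, "z": 0, "wx": 0, "wy": 0, "wz": 0, "jaw": 0.2}, {"x": 0, "y": 0, "z": 0, "wx": 0, "wy": 0, "wz": 0, "jaw": 0.2}]}}

```text
time: 8.9
ee_pos: [490.8, 215.0, 155.7]
tcp_rot: [-3.141, -0.0, -0.077]
wrist_force: [1.0, 1.0, -3.5]
opening: 29.6
finger_force: 30.0
```

>>> {"fn": "step_arm", "kwargs": {"series": [{"x": 0, "y": 0, "z": -0.05, "wx": 0, "wy": 0, "wz": 0, "jaw": 0.2}, {"x": 0, "y": 0, "z": 0, "wx": 0, "wy": 0, "wz": 0, "jaw": 0.2}, {"x": 0, "y": 0, "z": 0, "wx": 0, "wy": 0, "wz": 0, "jaw": 0.2}]}}

```text
time: 9.15
ee_pos: [490.6, 215.0, 154.5]
tcp_rot: [-3.142, -0.0, -0.077]
wrist_force: [0.4, -0.9, -2.5]
opening: 29.9
finger_force: 30.0
```

>>> {"fn": "step_arm", "kwargs": {"series": [{"x": 0, "y": 0, "z": -0.05, "wx": 0, "wy": 0, "wz": 0, "jaw": 0.2}, {"x": 0, "y": 0, "z": -0.05, "wx": 0, "wy": 0, "wz": 0, "jaw": 0.2}, {"x": 0, "y": 0, "z": 0, "wx": 0, "wy": 0, "wz": 0, "jaw": 0.2}, {"x": 0, "y": 0, "z": 0, "wx": 0, "wy": 0, "wz": 0, "jaw": 0.2}]}}

```text
time: 9.48
ee_pos: [490.5, 214.9, 152.3]
tcp_rot: [3.141, 0.0, -0.077]
wrist_force: [-1.3, -0.4, -3.7]
opening: 29.8
finger_force: 30.0
```

>>> {"fn": "step_arm", "kwargs": {"series": [{"x": 0, "y": 0, "z": -0.05, "wx": 0, "wy": 0, "wz": 0, "jaw": 0.2}, {"x": 0, "y": 0, "z": 0, "wx": 0, "wy": 0, "wz": 0, "jaw": 0.2}, {"x": 0, "y": 0, "z": 0, "wx": 0, "wy": 0, "wz": 0, "jaw": 0.2}]}}

```text
time: 9.73
ee_pos: [490.5, 215.0, 151.4]
tcp_rot: [3.142, 0.0, -0.077]
wrist_force: [-0.1, -0.1, -3.7]
opening: 29.7
finger_force: 30.0
```

>>> {"fn": "step_arm", "kwargs": {"series": [{"x": 0, "y": 0, "z": -0.05, "wx": 0, "wy": 0, "wz": 0, "jaw": 0.2}, {"x": 0, "y": 0, "z": 0, "wx": 0, "wy": 0, "wz": 0, "jaw": 0.2}, {"x": 0, "y": 0, "z": 0, "wx": 0, "wy": 0, "wz": 0, "jaw": 0.2}]}}

```text
time: 9.98
ee_pos: [490.8, 215.0, 150.7]
tcp_rot: [-3.141, -0.0, -0.077]
wrist_force: [0.0, 0.7, -1.1]
opening: 29.8
finger_force: 30.0
```

>>> {"fn": "step_arm", "kwargs": {"series": [{"x": 0, "y": 0, "z": -0.03, "wx": 0, "wy": 0, "wz": 0, "jaw": 0.2}, {"x": 0, "y": 0, "z": 0, "wx": 0, "wy": 0, "wz": 0, "jaw": 0.2}, {"x": 0, "y": 0, "z": 0, "wx": 0, "wy": 0, "wz": 0, "jaw": 0.2}]}}

```text
time: 10.23
ee_pos: [490.9, 215.1, 150.6]
tcp_rot: [-3.141, -0.001, -0.077]
wrist_force: [-2.1, -1.2, 3.0]
opening: 29.5
finger_force: 30.0
```

Contact: the vertical force flipped from about −3 N to +3 N. A small −x force says to recentre slightly, then I let go softly.

>>> {"fn": "step_arm", "kwargs": {"series": [{"x": -0.05, "y": 0, "z": 0, "wx": 0, "wy": 0, "wz": 0, "jaw": 0.25}, {"x": 0, "y": 0, "z": 0, "wx": 0, "wy": 0, "wz": 0, "jaw": 0.25}, {"x": 0, "y": 0, "z": 0, "wx": 0, "wy": 0, "wz": 0, "jaw": 0.25}], "squeeze": 10}}

```text
time: 10.48
ee_pos: [490.0, 215.2, 150.2]
tcp_rot: [-3.141, -0.001, -0.077]
wrist_force: [-0.3, -0.2, 2.5]
opening: 29.8
finger_force: 10.0
```

>>> {"fn": "step_arm", "kwargs": {"series": [{"x": 0, "y": 0, "z": 0, "wx": 0, "wy": 0, "wz": 0, "jaw": 0.3}, {"x": 0, "y": 0, "z": 0, "wx": 0, "wy": 0, "wz": 0, "jaw": 0.3}, {"x": 0, "y": 0, "z": 0, "wx": 0, "wy": 0, "wz": 0, "jaw": 0.3}, {"x": 0, "y": 0, "z": 0, "wx": 0, "wy": 0, "wz": 0, "jaw": 0.3}], "squeeze": 4}}

```text
time: 10.82
ee_pos: [490.0, 215.1, 150.2]
tcp_rot: [-3.141, -0.001, -0.077]
wrist_force: [-0.2, 0.2, 2.8]
opening: 30.3
finger_force: 4.0
```

>>> {"fn": "step_arm", "kwargs": {"series": [{"x": 0, "y": 0, "z": 0, "wx": 0, "wy": 0, "wz": 0, "jaw": 0.34}, {"x": 0, "y": 0, "z": 0, "wx": 0, "wy": 0, "wz": 0, "jaw": 0.36}, {"x": 0, "y": 0, "z": 0, "wx": 0, "wy": 0, "wz": 0, "jaw": 0.4}, {"x": 0, "y": 0, "z": 0, "wx": 0, "wy": 0, "wz": 0, "jaw": 0.5}, {"x": 0, "y": 0, "z": 0, "wx": 0, "wy": 0, "wz": 0, "jaw": 0.6}, {"x": 0, "y": 0, "z": 0, "wx": 0, "wy": 0, "wz": 0, "jaw": 0.7}, {"x": 0, "y": 0, "z": 0, "wx": 0, "wy": 0, "wz": 0, "jaw": 0.7}, {"x": 0, "y": 0, "z": 0, "wx": 0, "wy": 0, "wz": 0, "jaw": 0.7}, {"x": 0, "y": 0, "z": 0, "wx": 0, "wy": 0, "wz": 0, "jaw": 0.7}]}}

```text
time: 11.57
ee_pos: [489.6, 215.0, 149.8]
tcp_rot: [3.142, 0.0, -0.077]
wrist_force: [-0.0, -0.2, 1.6]
opening: 65.8
finger_force: 0.0
```

>>> {"fn": "step_arm", "kwargs": {"series": [{"x": 0, "y": 0, "z": 0.3, "wx": 0, "wy": 0, "wz": 0, "jaw": 0.7}, {"x": 0, "y": 0, "z": 0.6, "wx": 0, "wy": 0, "wz": 0, "jaw": 0.7}, {"x": 0, "y": 0, "z": 1, "wx": 0, "wy": 0, "wz": 0, "jaw": 0.7}, {"x": 0, "y": 0, "z": 1, "wx": 0, "wy": 0, "wz": 0, "jaw": 0.7}, {"x": 0, "y": 0, "z": 1, "wx": 0, "wy": 0, "wz": 0, "jaw": 0.7}, {"x": 0, "y": 0, "z": 1, "wx": 0, "wy": 0, "wz": 0, "jaw": 0.7}, {"x": 0, "y": 0, "z": 0.6, "wx": 0, "wy": 0, "wz": 0, "jaw": 0.7}, {"x": 0, "y": 0, "z": 0, "wx": 0, "wy": 0, "wz": 0, "jaw": 0.7}, {"x": 0, "y": 0, "z": 0, "wx": 0, "wy": 0, "wz": 0, "jaw": 0.7}, {"x": 0, "y": 0, "z": 0, "wx": 0, "wy": 0, "wz": 0, "jaw": 0.7}]}}

```text
time: 12.4
ee_pos: [488.9, 214.8, 258.8]
tcp_rot: [3.141, 0.002, -0.077]
wrist_force: [-0.6, 0.2, 0.4]
opening: 66.0
finger_force: 0.0
```

Run:
```python
from h import *
import cv2
a0=env.grab_frame("side")
for _ in range(6): a1=env.grab_frame("side")
a=env.grab_frame("scene")[:,:,::-1]; b=a1[110:270,190:310,::-1]
print(env.state()["time"],cv2.absdiff(a0,a1)[130:260,200:300].astype(int).sum(2).max())
cv2.imwrite("pics/h3.png",cv2.hconcat([cv2.resize(a[180:400,350:530],(400,489),interpolation=2),cv2.resize(b,(367,489),interpolation=2)]))
o=cv2.imread("pics/scene0.png");d=cv2.absdiff(o,a).max(2)
for n,(y0,y1,x0,x1) in dict(mug=(385,470,250,330),charger=(280,355,180,265),meter=(228,290,118,210),cells=(232,262,385,410)).items(): print(n,(d[y0:y1,x0:x1]>40).sum())
```

```text
12.8 276
mug 5
charger 0
meter 426
cells 6
```

View pics/h3.png

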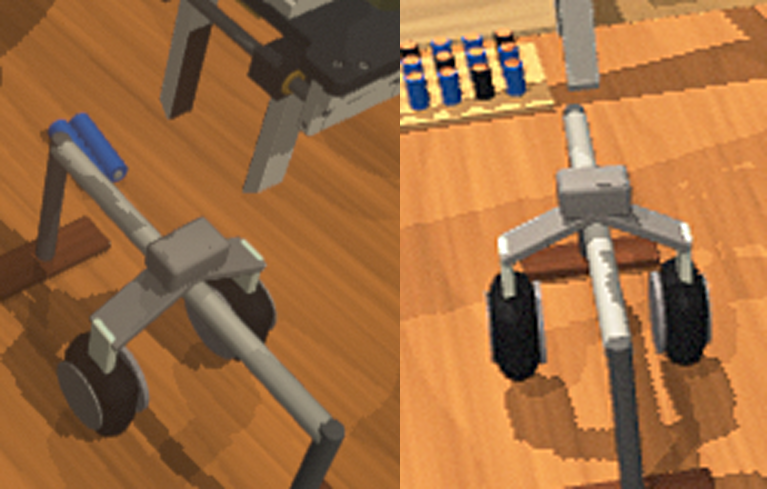

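The headphones hang astride the bar, level, with a cup on each side and clear of the desk; the gripper is well above. The frame difference hints at a residual swing, so I'll wait and recheck. The multimeter difference is probably the headphones' and arm's shadow having moved, so I'll check that too.

>>> {"fn": "step_arm", "kwargs": {"series": [{"x": 0, "y": 0, "z": 0.5, "wx": 0, "wy": 0, "wz": 0, "jaw": 0.7}, {"x": 0, "y": 0, "z": 0, "wx": 0, "wy": 0, "wz": 0, "jaw": 0.7}, {"x": 0, "y": 0, "z": 0, "wx": 0, "wy": 0, "wz": 0, "jaw": 0.7}, {"x": 0, "y": 0, "z": 0, "wx": 0, "wy": 0, "wz": 0, "jaw": 0.7}, {"x": 0, "y": 0, "z": 0, "wx": 0, "wy": 0, "wz": 0, "jaw": 0.7}, {"x": 0, "y": 0, "z": 0, "wx": 0, "wy": 0, "wz": 0, "jaw": 0.7}, {"x": 0, "y": 0, "z": 0, "wx": 0, "wy": 0, "wz": 0, "jaw": 0.7}, {"x": 0, "y": 0, "z": 0, "wx": 0, "wy": 0, "wz": 0, "jaw": 0.7}, {"x": 0, "y": 0, "z": 0, "wx": 0, "wy": 0, "wz": 0, "jaw": 0.7}, {"x": 0, "y": 0, "z": 0, "wx": 0, "wy": 0, "wz": 0, "jaw": 0.7}]}}

```text
time: 13.63
ee_pos: [489.6, 215.0, 269.8]
tcp_rot: [3.142, 0.0, -0.077]
wrist_force: [0.6, 0.3, -0.1]
opening: 65.9
finger_force: 0.0
```

Run:
```python
from h import *
import cv2
F=[env.grab_frame("side") for _ in range(16)]
c=[f[165:245,215:295].astype(int) for f in F]
print(env.state()["time"],[int((abs(x-c[0]).sum(2)>60).sum()) for x in c])
o=cv2.imread("pics/side0.png")[:,:,::-1]
# multimeter yellow centroid before/after (side)
for f in(o,F[-1]):
    h=cv2.cvtColor(np.ascontiguousarray(f),cv2.COLOR_RGB2HSV)[300:390,395:505]
    for lo,hi in(((24,150,80),(35,255,255)),((50,100,60),(75,255,255))):
        m=cv2.inRange(h,lo,hi);y,x=np.nonzero(m);print(len(x),x.mean().round(1),y.mean().round(1))
```

```text
14.4333 [0, 2, 4, 3, 6, 2, 3, 2, 2, 6, 4, 6, 4, 5, 4, 4]
516 58.2 51.2
664 33.8 47.1
588 52.3 50.5
662 33.9 47.1
```

The headphones are still, and the multimeter's green screen hasn't moved, so that difference was only shadow.

```bash
python3 -c "
from rig import env
print(env.sign_off())"
```

```text
the job is handed in; nothing more can be done
None
```

The headphones hang still and level astride the bar, one cup on each side and clear of the desk, the gripper is clear, the bystanders showed no sign of having moved, and the job was handed in at about 14.4 s.

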